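Fish the dropped tap nozzle out from beside the basin

ROBOT

A 7-joint arm with a two-finger parallel gripper is mounted at the origin on the work surface. World frame = base frame: x ahead of the robot, y to its left, z up, the work surface at z = 0. Lengths are in m, angles in rad, forces in N, time in s.
With the tool pointing down it reaches from about 0.4 to 0.875 m from the base axis. Payload 19.3 kg.
Tool frame: the origin (TCP) lies at the very end of the fingers, on their centre line; the grasp point (between the pads) lies 19 mm behind it; z points along the fingers, y is the line along which they close (so a half turn about z gives the same grasp; the last joint's range is limited). The gripper opens to 85 mm and grips with 20 to 120 N. Pads are 22 mm wide; open, the fingers measure 114 mm over their backs; the gripper's body (76 mm by 85 mm) begins 54 mm behind the grasp point. The pads swing forward as they close: fully open they stand 13 mm farther back than shut.
Start: joints at [-1.208, 0.521, -0.036, 1.599, 0.021, 1.021, -0.113], TCP at [0.262, 0.567, 0.21] pointing down, gripper open.
Joint ranges: [-2.91, 2.91], [-0.3, 2.13], [-1.5, 1.42], [0.17, 2.43], [-1.26, 4.41], [0.16, 1.93], [-2.52, 2.52]. Speed limits (rad/s): [1.89, 1.89, 2.39, 2.39, 3.01, 3.01, 3.01].

INTERFACE

Orientations are given as [roll, pitch, yaw] about the fixed x, y, z axes, in that order (R = Rz(yaw) Ry(pitch) Rx(roll)).
In Python, from workcell import bot gives the robot as it stands.
- The arm moves only by the tool jog_arm, never from a script. Its argument "motion" is a list of rows, each a list of 5 numbers: the shift along the tool's x, y, z scaled (see below), then the turn about the tool's z scaled (see below), then the opening, from 0 (shut) to 1 (fully open). A call has 1 to 12 rows; each row shifts and turns the commanded pose from where the row before left it, along the tool's axes as they then stand; what a row does not reach is not made up. The controller multiplies each number of a shift by 30 mm and each number of a turn by 0.08 rad. A row lasts 1/10 s, in which the tool goes at most 50 mm and 8.59 degrees, less where a joint would pass 70% of its speed; a pose out of reach is approached as far as the arm can. A call with a number of a shift or a turn outside -1 to 1 is refused whole. A call with a gripper value outside its range is refused whole. The fingers move at their own pace and stop on an object; "newtons" is the grip in N (left out, the last holds). Time passes only in rows, so rows that do not move let the fingers close. It gives the time, the measured TCP pose, the force, the opening and the grip force at its end, in the units of the state.
- bot.observe(): the state, without advancing time (a new reading comes with each control period).
- bot.grab_frame(name): name is "side" or "top" or "wrist"; returns a dict with "pixels" (384x512x3 uint8, red, green, blue), "fovy" (degrees; the focal length in pixels is half the picture's height over the tangent of half this angle, whatever the lens; pixels are square), "cx", "cy" (the principal point, pixels), "rvec" (rotation vector, rad) and "tvec" (3), from world to camera coordinates, as OpenCV has them; the wrist camera has in their place "mount" (4x4, takes a point from camera to tool coordinates, whose origin is the TCP and whose axes are the flange's). Camera axes: x right, y down, z forward; pixel columns grow to the right and rows downward; lengths in m; the calibration is good to about 2 mm. A picture is of the moment at which its call begins: read the wrist's pose just before it. There is no depth.
- bot.job_done(): hands the job in; it is judged then, once.
The state is a dict: "clock": time; "qpos": joint angles; "qd": joint speeds; "joint_efforts": joint torques, N m; "position": TCP position; "tool_rot": TCP orientation; "force": force on the tool from outside, world axes, zero at the start; "moment": the same for the moment, N m; "grip_width": finger opening in m; "finger_force": force on a finger pad.
Only numpy, scipy, OpenCV 4.12 (cv2) and the standard library are available. Lean on these libraries where they do the work, as an engineer would, in place of code of your own. Each camera call takes 0.05 s, during which the arm holds its last target. There are 200 camera calls.

TASK

The tap's chrome nozzle has dropped into the narrow gap between the basin and the little drawer box: with the green-handled bent hook, draw it out through the front end of the gap (the end nearest the robot), without putting fingers on it while it is in there. The hook must end up back in both notches of its rest, the same way round as it was, and the nozzle set down (not dropped) by the gripper in the blue soap dish, both let go. Do not disturb the bottle, the jar or the cup.

Things in the scene. Friction and masses are not known exactly. Their poses are not given: they have to be found in the camera images.
- basin: white ceramic basin, fixed: 400 (x) x 380 (y) mm, 90 high, upright walls, 16 mm rim; tap up to 250 mm high near x = 360, y = 190. Origin: front right lower corner, on the counter (z = 0). x runs along its right wall, away from the robot; y to the left, across the basin. Its right wall (plane y = 0) is one side of the gap; the gap's front end is at x = 0
- drawer_box: white box with two dummy drawer fronts, fixed: 170 (x) x 100 (y) mm, 85 high, knobs standing 12 mm out of its front. Origin: front left lower corner on the counter; it extends to +x and -y. Its left wall (y = 0) is the gap's other side, parallel to the basin, fronts level. Gap: 34 to 38 mm wide, floor at counter height, open at the top and both ends
- nozzle_mid (a point): chrome tap nozzle, loose: upright cylinder of diameter 24 mm, 28 high, 30 to 70 g, with an orange dot on top; this point is its centre, 14 mm above its foot. It starts standing on the counter inside the gap
- hook_grip (a point): bent hook, loose, 80 to 130 g, rigid: centre of its green handle, 100 (x) x 22 (y) x 18 (z) mm. A 6 mm steel rod leaves the handle's +x end at mid height, bends straight down at x = 85 mm and at the bottom turns into a toe along +x; rod and toe take up x = 82 to 104 mm, toe's underside at z = -136 mm. x along the handle towards the rod, z up
- hook_toe (a point): the toe of the bent hook, on its centre line mid-way along its 22 mm (handle frame x = 93, z = -133 mm; the toe is 6 mm thick); axes as hook_grip
- rest: the hook's rest, fixed: grey base 110 x 80 x 8 mm, two aluminium uprights at x = -35 and +35 mm (8 thick, 50 wide), each with a flat notch 34 mm wide (y), 14 deep; notch floors 138 mm above the counter. Origin: middle of the base's underside. The hook starts with its handle's centre at (0, 0, 147) mm and its x along this x, the rod hanging beyond the +x end
- dish: blue ceramic soap dish, fixed: open tray 120 (x) x 90 (y) mm outside, 22 high, walls and floor 6 mm thick. Origin: middle of its underside, on the counter
- bottle_mid (a point): tall blue bottle, loose: diameter 52 mm, 180 high; this point is half-way up its axis. Stands in front of the basin or of the drawer box; leave it alone
- jar_mid (a point): low amber jar with a silver lid, loose: diameter 66 mm, 62 high; this point is half-way up its axis. Stands in front of the basin or of the drawer box; leave it alone
- cup_mid (a point): white cup, loose: rim diameter 70 mm, 90 high; this point is half-way up its axis. Leave it alone
Things that resemble listed ones, but are neither listed nor needed, are in the scene too. Of the things shaped like the dish, the blue one is meant.

How it is judged:
On the way, in this order (a step that is already met when the one before it is completed fails the run):
1. the nozzle has been drawn out of the gap's front end (its centre at least 15 mm in front of the basin's front) (x of nozzle_mid in the frame of basin below -0.015 m), for 0.1 s.
2. the nozzle is down in the dish while still held by the fingers (foot within about 10 mm of the dish floor) (x of nozzle_mid in the frame of dish between -0.054 and 0.054 m and y of nozzle_mid in the frame of dish between -0.039 and 0.039 m and z of nozzle_mid in the frame of dish below 0.031 m and contact force between the fingers and nozzle above 0.3 N), for 0.04 s.
At the end, for the whole second after the job is handed in: The nozzle rests in the dish, standing or lying (centre inside its walls, below 31 mm). The hook lies in both notches, way round as at first: handle within 12 mm of its starting place, level to 0.12 rad. Both still and released; bottle, jar and cup upright within 20 mm of their places (x of nozzle_mid in the frame of dish between -0.054 and 0.054 m and y of nozzle_mid in the frame of dish between -0.039 and 0.039 m and z of nozzle_mid in the frame of dish below 0.031 m and linear speed of each of nozzle, hook below 0.02 m/s and x of hook_grip in the frame of rest between -0.012 and 0.012 m and y of hook_grip in the frame of rest between -0.01 and 0.01 m and z of hook_grip in the frame of rest between 0.142 and 0.152 m and angle between hook_grip's own z axis and vertical below 0.12 rad and x of hook_toe in the frame of rest above 0.06 m); the robot touches nothing.
It fails at once if the blue bottle is shoved more than 20 mm or tipped (distance of bottle_mid from where it was at the start of the episode above 0.02 m or angle between bottle_mid's own z axis and vertical above 0.35 rad).
It fails at once if the amber jar is shoved more than 20 mm or tipped (distance of jar_mid from where it was at the start of the episode above 0.02 m or angle between jar_mid's own z axis and vertical above 0.35 rad).
It fails at once if the white cup is shoved more than 20 mm or tipped (distance of cup_mid from where it was at the start of the episode above 0.02 m or angle between cup_mid's own z axis and vertical above 0.35 rad).
It fails at once if the fingers or the arm, rather than the hook, touch the nozzle while it is in the gap (height (world z) of nozzle_mid below 0.08 m and x of nozzle_mid in the frame of basin above -0.008 m and y of nozzle_mid in the frame of basin between -0.05 and 0.01 m and contact force between any of the fingers, the arm and nozzle above 0.3 N).
It also fails if it takes over 72 s, if anything falls off the work surface, if the arm or the gripper's body presses on something with over 40 N, if the wrist force passes 120 N, or if a joint passes its speed limit or range.

## Working session

There is one attempt and no reset: what is moved stays moved. The work goes in short steps, Python scripts to look and compute and a tool call to move; the robot and the scene stay as the last step left them, time stands still between calls to the robot, and variables do not carry over. Pictures are saved under pics/ and viewed, at most 10 in all, crops included, and the job is handed in when it is done.

Besides the shell and the picture viewer there is one more tool, called as a command line: name --pt "numbers of a row" for each row, then --argument value for the rest. jog_arm: Moves the arm, as the interface text tells. Shifts and turns lie within -1 to 1; 1 stands for 30 mm of shift or 0.08 rad of turn. Its arguments: {"type":"object","properties":{"motion":{"type":"array","items":{"type":"array","items":{"type":"number"}}},"newtons":{"type":"number"}},"required":["motion"]}

```bash
mkdir -p pics; cat > h.py <<'E'
import numpy as np, cv2, pickle
from workcell import bot
from scipy.spatial.transform import Rotation as R
def grab(n,name):
    s=bot.observe(); f=bot.grab_frame(n); f['s']=s
    cv2.imwrite(f'pics/{name}.png',f['pixels'][:,:,::-1]); pickle.dump(f,open(f'pics/{name}.pkl','wb')); return f
def cam(f):
    if 'mount' in f:
        s=f['s'];T=np.eye(4);T[:3,:3]=R.from_euler('xyz',s['tool_rot']).as_matrix();T[:3,3]=s['position'];M=T@np.array(f['mount'])
        Rc,C=M[:3,:3],M[:3,3]
    else:
        Rw=cv2.Rodrigues(np.array(f['rvec'],float))[0];Rc=Rw.T;C=-Rc@np.array(f['tvec'],float).ravel()
    h=f['pixels'].shape[0];return Rc,C,h/2/np.tan(np.radians(f['fovy'])/2)
def px2w(f,u,v,z):
    Rc,C,F=cam(f);d=Rc@np.array([(u-f['cx'])/F,(v-f['cy'])/F,1]);return C+d*(z-C[2])/d[2]
def w2px(f,p):
    Rc,C,F=cam(f);q=Rc.T@(np.array(p)-C);return np.array([f['cx']+F*q[0]/q[2],f['cy']+F*q[1]/q[2]])
def load(n): return pickle.load(open(f'pics/{n}.pkl','rb'))
E
python3 - <<'E'
from h import *
for n in('top','side'):
    f=grab(n,n+'0');print(n,cam(f),f['cx'],f['cy'])
    cv2.imwrite(f'pics/{n}0b.png',cv2.resize(f['pixels'][:,:,::-1],(768,576),interpolation=cv2.INTER_CUBIC))
print(bot.observe())
E
```

```text
top (array([[ 0.00683443, -0.99692915,  0.07801006],
       [-0.9999664 , -0.0064604 ,  0.00504604],
       [-0.00452657, -0.07804192, -0.9969398 ]]), array([ 0.40004431, -0.10165237,  1.32369616]), np.float64(491.2364134224472)) 252.54837319078104 187.4235617718045
side (array([[ 0.8622727 , -0.3480363 ,  0.36790832],
       [-0.50623537, -0.57145959,  0.64587901],
       [-0.0145446 , -0.74317204, -0.66894228]]), array([ 0.09998739, -0.82467448,  0.88619704]), np.float64(420.14117849513707)) 249.44845643680557 198.50806235191587
{'clock': 0.1, 'qpos': array([-1.2081774 ,  0.5219448 , -0.03630818,  1.59991602,  0.02120993,
        1.02106728, -0.1127882 ]), 'qd': array([-5.47323933e-04, -2.13255413e-03, -5.86095103e-04, -1.61457726e-03,
        2.71898690e-04, -4.93734874e-07,  2.18967470e-03]), 'joint_efforts': array([ 3.17274571e-03, -9.28487778e+01,  1.98338024e+00, -3.70528686e+01,
        1.79354410e-02,  5.33944694e-03,  2.61062041e-05]), 'position': array([0.26206421, 0.5670808 , 0.20920202]), 'tool_rot': array([-3.14064591e+00,  8.20862626e-05,  2.70876246e+00]), 'force': array([ 0.09036664,  0.40467022, -0.10317227]), 'moment': array([-0.02389651,  0.05662233,  0.05827688]), 'finger_force': 0.0, 'grip_width': 0.08563536240534783}
```

View pics/top0b.png

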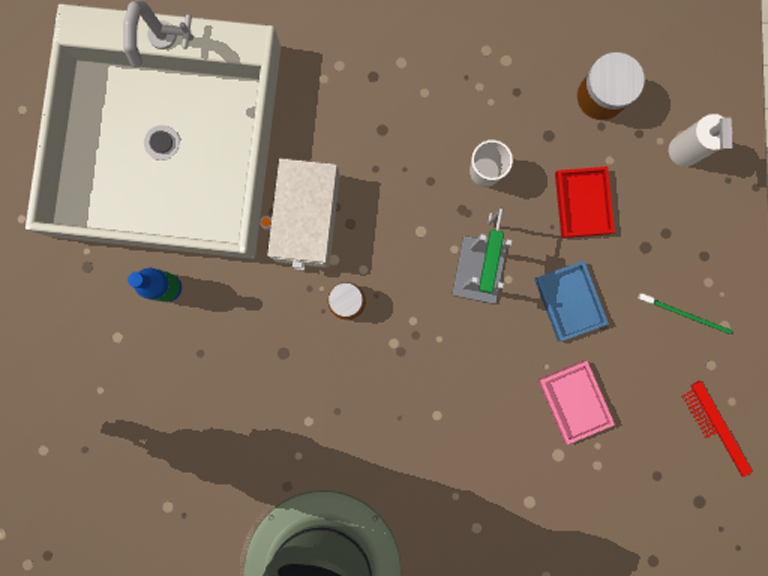

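View pics/side0b.png

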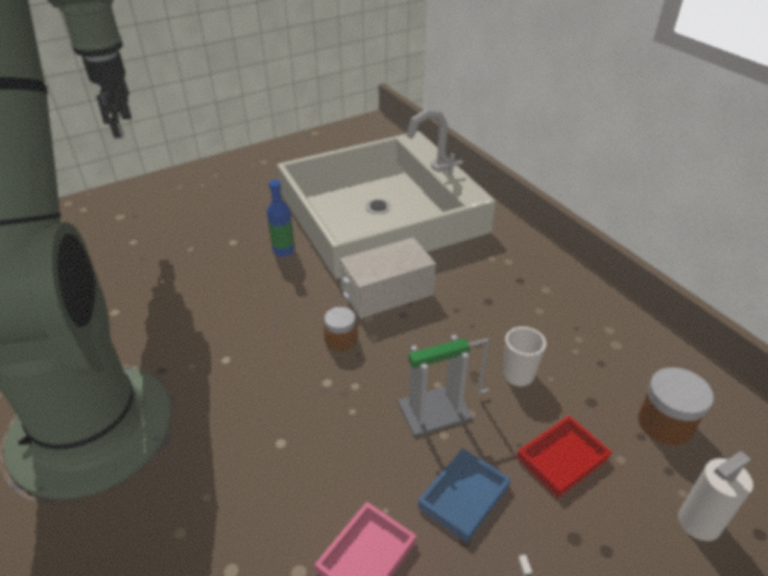

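The top picture (1.5x) shows the basin at left, the gap with the nozzle's orange dot at (266,222), and the drawer box at (303,212). The hook is in its rest at (490,262), with its rod towards (497,215).
- **Dishes:** red (585,202), blue (572,302) and pink (577,402). The blue one is meant.
- **Jars:** small (346,300) and large (612,85). The small one matches 66 mm and stands in front of the box.
- **Cup and bottle:** the cup is at (491,162) and the bottle at (155,285).

Next I'll enlarge both key regions.

```bash
python3 - <<'E'
from h import *
f=load('top0');im=f['pixels'][:,:,::-1]
a=cv2.resize(im[95:215,150:250],(500,600),interpolation=cv2.INTER_CUBIC)
b=cv2.resize(im[130:240,290:420],(780,660),interpolation=cv2.INTER_CUBIC)
cv2.imwrite('pics/ca.png',a);cv2.imwrite('pics/cb.png',b[:600])
E
```

```text
(no output)
```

View pics/ca.png

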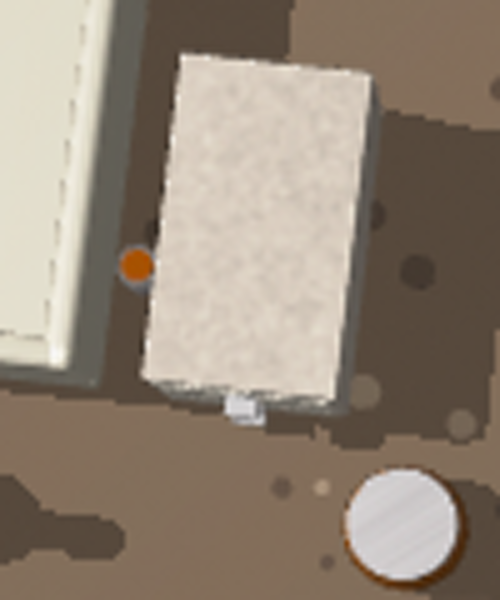

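View pics/cb.png

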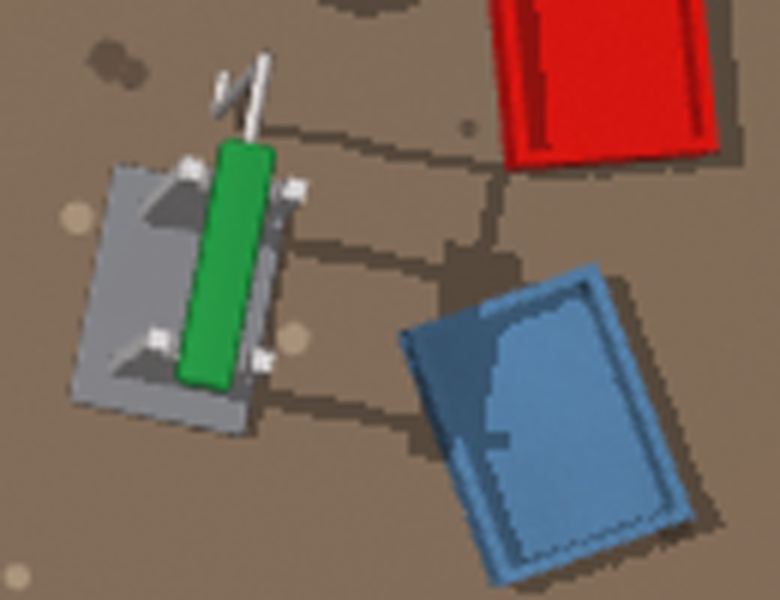

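Gap crop: dot at (137,266), box top corners at (181,54), (374,74), (142,378) and (333,401), basin foot corner at (96,386), jar lid at (402,524). Rest crop: handle top corners at (222,139), (276,146), (179,382) and (231,391), blue dish rim corners at (597,262), (401,333), (494,587) and (693,522). The green-handled piece has the rod and toe and sits in the notches, so it is the hook.

```bash
python3 - <<'E'
from h import *
np.set_printoptions(precision=4,suppress=True)
f=load('top0')
A=lambda u,v,z:px2w(f,(u+.5)/5-.5+150,(v+.5)/5-.5+95,z)[:2]
B=lambda u,v,z:px2w(f,(u+.5)/6-.5+290,(v+.5)/6-.5+130,z)[:2]
T=lambda u,v,z:px2w(f,u/1.5,v/1.5,z)[:2]
bx=[A(*p,.085) for p in((181,54),(374,74),(142,378),(333,401))];print('box BL,BR,FL,FR',np.array(bx))
ang=lambda d:np.arctan2(d[1],d[0])
print('yaw',ang(bx[0]-bx[2]),ang(bx[1]-bx[3]))
print('basin foot corner',A(96,386,0),'rim',A(68,369,.09), 'backright',T(279,27,.09),'frontleft',T(27,229,.09))
r=T(279,27,.09)-A(68,369,.09);print('basin yaw',ang(r),np.linalg.norm(r))
print('nozzle',A(137,266,.028),'jar',A(402,524,.062))
h=np.array([B(*p,.156) for p in((222,139),(276,146),(179,382),(231,391))]);print('handle',h.mean(0),ang(h[0]+h[1]-h[2]-h[3]),np.linalg.norm(h[0]-h[2]),np.linalg.norm(h[0]-h[1]))
b=[B(*p,.008) for p in((117,162),(70,402),(248,436))];print('base c',(b[0]+b[2])/2,ang(b[0]-b[1]),np.linalg.norm(b[0]-b[1]))
print('toe',B(222,75,.014),'rodcorner',B(264,58,.147))
d=np.array([B(*p,.022) for p in((597,262),(401,333),(494,587),(693,522))]);print('dish',d.mean(0),ang(d[1]-d[2]),np.linalg.norm(d[1]-d[2]),np.linalg.norm(d[0]-d[1]))
print('cup',T(491,160,.09),'bottle top',T(135,281,.18))
E
```

```text
box BL,BR,FL,FR [[ 0.7068  0.0772]
 [ 0.697  -0.0219]
 [ 0.5396  0.0941]
 [ 0.5285 -0.003 ]]
yaw -0.10066149860426246 -0.11162984528589288
basin foot corner [0.5446 0.1324] rim [0.5434 0.1309] backright [0.9357 0.08  ] frontleft [0.5812 0.5006]
basin yaw -0.12893001617279598 0.39562729735711283
nozzle [0.606  0.1069] jar [ 0.4675 -0.0375]
handle [ 0.5257 -0.2743] -0.18205365786857958 0.0989244368431927 0.021695785666384696
base c [ 0.526  -0.2761] -0.1936169551514624 0.11031163737131378
toe [ 0.6262 -0.2935] rodcorner [ 0.6103 -0.291 ]
dish [ 0.4693 -0.4346] 0.34173639466695716 0.11867728111578368 0.09287817932242941
cup [ 0.7044 -0.2847] bottle top [0.4873 0.2843]
```

jog_arm --pt "0 0 -0.2 1 1" --pt "0 0 -0.2 1 1" --pt "0 0 -0.2 1 1" --pt "0 0 -0.2 1 1" --pt "0 0 -0.2 1 1" --pt "0 0 -0.2 1 1" --pt "0 0 0 1 1" --pt "0 0 0 1 1" --pt "0 0 0 1 1" --pt "0 0 0 1 1" --pt "0 0 0 1 1" --pt "0 0 0 1 1" --newtons 60

```text
clock: 1.3
position: [0.2621, 0.5672, 0.2454]
tool_rot: [-3.141, 0.001, 1.745]
force: [-0.3, -0.3, -0.7]
grip_width: 0.0854
finger_force: 0.0
```

jog_arm --pt "0 0 0 1 1" --pt "0 0 0 1 1" --pt "0 0 0 1 1" --pt "0 0 0 1 1" --pt "0 0 0 1 1" --pt "0 0 0 1 1"

```text
clock: 1.9
position: [0.262, 0.5672, 0.2454]
tool_rot: [-3.142, 0.001, 1.265]
force: [-0.7, -0.1, 0.6]
grip_width: 0.0855
finger_force: 0.0
```

jog_arm --pt "-0.96 0.67 0 0 1" --pt "-0.96 0.67 0 0 1" --pt "-0.96 0.67 0 0 1" --pt "-0.96 0.67 0 0 1" --pt "-0.96 0.67 0 0 1" --pt "-0.96 0.67 0 0 1" --pt "-0.96 0.67 0 0 1" --pt "-0.96 0.67 0 0 1" --pt "-0.96 0.67 0 0 1" --pt "-0.96 0.67 0 0 1" --pt "-0.96 0.67 0 0 1" --pt "-0.96 0.67 0 0 1"

```text
clock: 3.1
position: [0.3897, 0.1642, 0.2457]
tool_rot: [-3.141, -0.0, 1.269]
force: [0.8, -0.2, -0.5]
grip_width: 0.0852
finger_force: 0.0
```

jog_arm --pt "-0.96 0.67 0 0 1" --pt "-0.96 0.67 0 0 1" --pt "-0.96 0.67 0 0 1" --pt "-0.96 0.67 0 0 1" --pt "-0.96 0.67 0 0 1" --pt "-0.96 0.67 0 0 1" --pt "-0.96 0.67 0 0 1" --pt "-0.96 0.67 0 0 1" --pt "-0.96 0.67 0 0 1" --pt "-0.96 0.67 0 0 1" --pt "-0.96 0.67 0 0 1" --pt "-0.96 0.67 0 0 1"

```text
clock: 4.3
position: [0.5173, -0.2373, 0.2454]
tool_rot: [-3.141, -0.0, 1.269]
force: [0.4, 0.3, -0.3]
grip_width: 0.0854
finger_force: 0.0
```

jog_arm --pt "0 0 0 1 1" --pt "0 0 0 1 1" --pt "0 0 0 1 1" --pt "0 0 0 1 1" --pt "0 0 0 1 1" --pt "0 0 0 1 1" --pt "0 0 0 1 1" --pt "0 0 0 1 1" --pt "0 0 0 1 1" --pt "0 0 0 1 1" --pt "0 0 0 1 1" --pt "0 0 0 1 1"

```text
clock: 5.5
position: [0.517, -0.2359, 0.2455]
tool_rot: [-3.141, 0.0, 0.306]
force: [0.2, 0.1, 0.6]
grip_width: 0.0856
finger_force: 0.0
```

jog_arm --pt "0 0 0 1 1" --pt "0 0 0 1 1" --pt "0 0 0 1 1" --pt "0 0 0 1 1" --pt "0 0 0 1 1" --pt "0 0 0 1 1" --pt "0 0 0 0 1"

```text
clock: 6.2
position: [0.517, -0.2359, 0.2454]
tool_rot: [3.141, 0.001, -0.173]
force: [0.4, 0.7, -0.2]
grip_width: 0.0852
finger_force: 0.0
```

jog_arm --pt "0.26 0.62 0 0.2 1" --pt "0.26 0.62 0 0 1" --pt "0 0 0.6 0 1" --pt "0 0 0.6 0 1" --pt "0 0 0 0 1"

```text
clock: 6.7
position: [0.525, -0.2749, 0.2079]
tool_rot: [-3.141, 0.003, -0.185]
force: [0.1, 0.1, 0.7]
grip_width: 0.0856
finger_force: 0.0
```

```bash
python3 - <<'E'
from h import *
f=grab('wrist','w1');print(f['s']['position'],f['s']['tool_rot'],np.array(f['mount']).round(3),f['cx'],f['cy'],cam(f)[2])
E
```

```text
[ 0.52499363 -0.27488055  0.20789105] [-3.14090047e+00  2.89131051e-03 -1.85202573e-01] [[ 0.    -0.965 -0.263  0.067]
 [ 1.    -0.     0.001  0.   ]
 [-0.001 -0.263  0.965 -0.165]
 [ 0.     0.     0.     1.   ]] 259.6104400423704 191.39318536015557 300.20830930914747
```

View pics/w1.png

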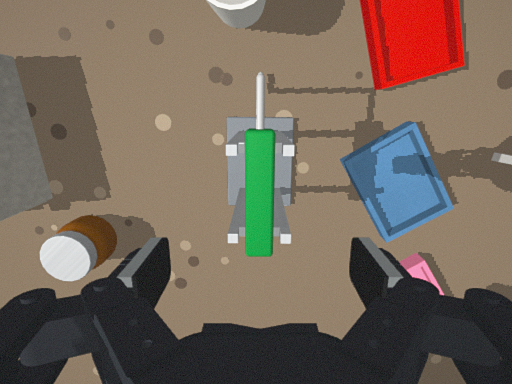

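The wrist view shows the hook straight ahead between the fingers. Its handle top has corners at (246,129), (274,129), (246,256) and (272,256).

```bash
python3 - <<'E'
from h import *
f=load('w1')
h=np.array([px2w(f,*p,.156)[:2] for p in((246,129),(274,129),(246,256),(272,256))]);c=h.mean(0);d=h[0]+h[1]-h[2]-h[3]
print('handle',c,np.arctan2(d[1],d[0]))
s=f['s'];M=R.from_euler('xyz',s['tool_rot']).as_matrix();print('tool units',M.T@(np.r_[c,.128]-s['position'])/.03)
d=np.array([px2w(f,*p,.022)[:2] for p in((414,122),(342,159),(389,240),(452,208))]);print('dish',d.mean(0))
E
```

```text
handle [ 0.52868107 -0.27564271] -0.19279164855892297
tool units [0.1331902  0.00417984 2.66265882]
dish [ 0.47402633 -0.43678719]
```

jog_arm --pt "0.1 0 0.66 0.08 1" --pt "0 0 0.66 0 1" --pt "0 0 0.66 0 1" --pt "0 0 0.66 0 1" --pt "0 0 0 0 1" --pt "0 0 0 0 0" --pt "0 0 0 0 0" --pt "0 0 0 0 0" --pt "0 0 0 0 0" --pt "0 0 0 0 0" --pt "0 0 0 0 0" --newtons 60

```text
clock: 7.85
position: [0.529, -0.2761, 0.1312]
tool_rot: [-3.141, -0.001, -0.194]
force: [-1.9, 2.3, 9.4]
grip_width: 0.0189
finger_force: 58.4
```

jog_arm --pt "0 0 -0.4 0 0" --pt "0 0 -0.8 0 0" --pt "0 0 -0.8 0 0" --pt "0 0 -0.8 -0.7 0" --pt "0 0 -0.8 -1 0" --pt "0 0 0 -1 0" --pt "0 0 0 -1 0" --pt "0 0 0 -1 0" --pt "0 0 0 -1 0" --pt "0 0 0 -1 0" --pt "0 0 0 -1 0" --pt "0 0 0 -1 0"

```text
clock: 9.05
position: [0.5286, -0.2762, 0.2393]
tool_rot: [3.141, -0.0, 0.505]
force: [-0.0, -0.6, -0.4]
grip_width: 0.0189
finger_force: 58.8
```

jog_arm --pt "0 0 0 -1 0" --pt "0 0 0 -1 0" --pt "0 0 0 -1 0" --pt "0 0 0 -1 0" --pt "0 0 0 -1 0" --pt "0 0 0 -1 0" --pt "0 0 0 -1 0" --pt "0 0 0 -1 0" --pt "0 0 0 -1 0" --pt "0 0 0 -1 0" --pt "0 0 0 -1 0" --pt "0 0 0 -1 0"

```text
clock: 10.25
position: [0.5286, -0.2763, 0.2393]
tool_rot: [3.141, 0.001, 1.465]
force: [0.2, -0.2, -0.4]
grip_width: 0.0189
finger_force: 58.8
```

jog_arm --pt "0.4 0.1 0 0 0" --pt "0.9 0.2 0 0 0" --pt "0.9 0.2 0 0 0" --pt "0.9 0.2 0 0 0" --pt "0.9 0.2 0 0 0" --pt "0.9 0.2 0 0 0" --pt "0.9 0.2 0 0 0" --pt "0.9 0.2 0 0 0" --pt "0.9 0.2 0 0 0" --pt "0.9 0.2 0 0 0" --pt "0.9 0.2 0 0 0" --pt "0.45 0 0 0 0"

```text
clock: 11.45
position: [0.6238, 0.0144, 0.2385]
tool_rot: [-3.142, -0.0, 1.463]
force: [-1.2, -0.7, -1.0]
grip_width: 0.0193
finger_force: 58.8
```

jog_arm --pt "0 0 0 0 0" --pt "0 0 0 0 0"

```text
clock: 11.65
position: [0.623, 0.0105, 0.2387]
tool_rot: [3.142, 0.001, 1.461]
force: [-0.8, -0.5, -1.7]
grip_width: 0.0187
finger_force: 58.8
```

```bash
python3 - <<'E'
from h import *
f=grab('wrist','w2');print(f['s']['position'],f['s']['tool_rot'],f['s']['qpos'])
f=grab('side','s2');g=grab('top','t2')
a=load('w2')['pixels'][:,:,::-1];b=cv2.resize(g['pixels'][90:210,150:270,::-1],(384,384),interpolation=cv2.INTER_CUBIC)
cv2.imwrite('pics/m2.png',np.hstack([a[:,100:512],b]))
E
```

```text
[0.62304691 0.01048068 0.23869879] [3.14158323e+00 6.34301337e-04 1.46109419e+00] [-0.4541815   0.54143993  0.52177986  1.5924215  -0.29370715  1.08688447
  0.03371537]
```

View pics/m2.png

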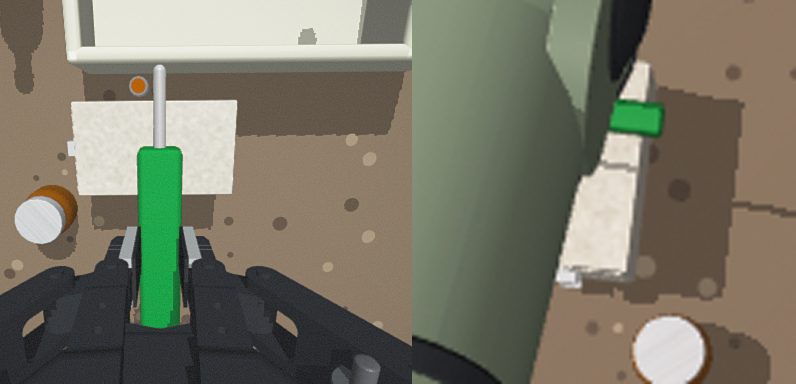

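The wrist view (crop offset 100 px) shows the rod above the gap, ending at u=259. The nozzle dot is at (238,86), clearly to the front side of the rod. The box's left top edge runs from (171,103) to (337,100), and the basin's foot corner is near (186,72).

```bash
python3 - <<'E'
from h import *
np.set_printoptions(precision=4,suppress=True)
f=load('w2')
n=px2w(f,238,86,.028)[:2];bf=px2w(f,171,103,.085)[:2];bb=px2w(f,337,100,.085)[:2];c=px2w(f,186,72,0)[:2];rim=px2w(f,167,62,.09)[:2]
rb=px2w(f,500,58,.09)[:2]
print('noz',n,'boxF',bf,'boxB',bb,'foot',c,'rim',rim,rb)
d=bb-bf;y=np.arctan2(d[1],d[0]);d2=rb-rim;print('yaw',y,np.arctan2(d2[1],d2[0]))
s=f['s'];t=R.from_euler('xyz',s['tool_rot']).as_matrix()
q=lambda p:t.T@(np.r_[p,.03]-s['position'])*1000
for k in(n,bf,bb,c,rim,rb):print(q(k))
E
```

```text
noz [0.608  0.1056] boxF [0.5416 0.0924] boxB [0.7096 0.0769] foot [0.5435 0.1314] rim [0.5462 0.1301] [0.8664 0.0985]
yaw -0.09229293386693077 -0.09847548552360225
[ 93.0354 -25.3355 208.6396]
[ 72.6533 -89.9537 208.6519]
[ 75.5913  78.7929 208.6516]
[111.6382 -92.2648 208.6271]
[110.6467 -89.4441 208.6278]
[114.2582 232.2282 208.6285]
```

jog_arm --pt "0 0 0.3 0 0" --pt "0 0 0.5 0 0" --pt "0 0 0.5 0 0" --pt "0 0 0.5 0 0" --pt "0 0 0.5 0 0" --pt "0 0 0.5 0 0" --pt "0 0 0.5 0 0" --pt "0 0 0.4 0 0" --pt "0 0 0 0 0" --pt "0 0 0 0 0"

```text
clock: 12.8
position: [0.6235, 0.0108, 0.1276]
tool_rot: [3.142, 0.0, 1.462]
force: [-0.4, 0.0, -1.2]
grip_width: 0.0192
finger_force: 58.8
```

jog_arm --pt "0 0 0.12 0 0" --pt "0 -0.15 0 0 0" --pt "0 -0.2 0 0 0" --pt "0 -0.2 0 0 0" --pt "0 -0.2 0 0 0" --pt "0 -0.2 0 0 0" --pt "0 -0.2 0 0 0" --pt "0 -0.2 0 0 0" --pt "0 -0.2 0 0 0" --pt "0 -0.2 0 0 0" --pt "0 -0.2 0 0 0" --pt "-0.03 -0.2 0 0 0"

```text
clock: 14.0
position: [0.5587, 0.0171, 0.1239]
tool_rot: [3.142, -0.0, 1.462]
force: [0.2, 0.1, -1.2]
grip_width: 0.0188
finger_force: 58.8
```

```bash
python3 - <<'E'
from h import *
f=grab('wrist','w3');print(f['s']['position'],f['s']['tool_rot'],f['s']['force'])
hsv=cv2.cvtColor(f['pixels'],cv2.COLOR_RGB2HSV);m=cv2.inRange(hsv,(5,180,120),(20,255,255));m[200:]=0
n,l,st,c=cv2.connectedComponentsWithStats(m)
for i in range(1,n):
  if st[i,4]>15:
    p=px2w(f,*c[i],.028);s=f['s'];print(c[i],st[i,4],p,R.from_euler('xyz',s['tool_rot']).as_matrix().T@(p-s['position'])*1000)
E
```

```text
[0.55868712 0.01714445 0.12390396] [ 3.14158328e+00 -1.97863530e-05  1.46248315e+00] [ 0.17524322  0.12115896 -1.15289048]
[241.43243243  74.003003  ] 333 [0.55438967 0.11228963 0.028     ] [ 94.12116341 -14.55850575  95.90568395]
```

jog_arm --pt "0 -0.2 0 0 0" --pt "0 -0.2 0 0 0" --pt "0 -0.2 0 0 0" --pt "0 -0.2 0 0 0" --pt "0 -0.2 0 0 0" --pt "0 -0.2 0 0 0" --pt "0 -0.2 0 0 0" --pt "0 -0.2 0 0 0" --pt "0 -0.2 0 0 0" --pt "0 -0.2 0 0 0" --pt "0 -0.2 0 0 0" --pt "0 -0.2 0 0 0"

```text
clock: 15.25
position: [0.4871, 0.0249, 0.1239]
tool_rot: [3.142, -0.0, 1.462]
force: [-0.1, -0.9, -0.6]
grip_width: 0.019
finger_force: 58.8
```

jog_arm --pt "0 -0.2 0 0 0" --pt "0 -0.2 0 0 0" --pt "0 0 0 0 0" --pt "0 0 0 0 0"

```text
clock: 15.65
position: [0.4757, 0.0262, 0.124]
tool_rot: [3.142, -0.0, 1.463]
force: [-0.5, 0.0, -1.0]
grip_width: 0.0187
finger_force: 58.8
```

```bash
python3 - <<'E'
from h import *
f=grab('wrist','w4');print(f['s']['position'],f['s']['tool_rot'],f['s']['force'])
hsv=cv2.cvtColor(f['pixels'],cv2.COLOR_RGB2HSV);m=cv2.inRange(hsv,(5,180,120),(20,255,255));m[200:]=0
n,l,st,c=cv2.connectedComponentsWithStats(m)
for i in range(1,n):
  if st[i,4]>15:
    p=px2w(f,*c[i],.028);s=f['s'];print(c[i],st[i,4],p,R.from_euler('xyz',s['tool_rot']).as_matrix().T@(p-s['position'])*1000)
E
```

```text
[0.47568101 0.02620547 0.12396537] [ 3.14151260e+00 -6.12345755e-05  1.46255307e+00] [-0.52997243  0.01714221 -1.03009537]
[239.34743202  73.87915408] 331 [0.46970677 0.12163745 0.028     ] [ 94.22216814 -16.25666926  95.96984123]
```

View pics/w4.png

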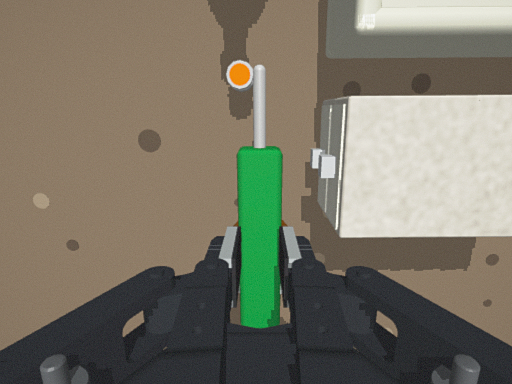

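The nozzle stands clear of the gap at (239,74), which is world (0.470, 0.122). The hook can go back now.

jog_arm --pt "0 0.2 0 0 0" --pt "0 0 -0.4 0 0" --pt "0 0 -0.8 0 0" --pt "0 0 -0.9 0 0" --pt "0 0 -0.9 0 0" --pt "0 0 -0.84 0 0" --pt "-0.4 0.1 0 0 0" --pt "-0.85 0.23 0 0 0" --pt "-0.85 0.23 0 0 0" --pt "-0.85 0.23 0 0 0" --pt "-0.85 0.23 0 0 0" --pt "-0.85 0.23 0 0 0"

```text
clock: 16.9
position: [0.5036, -0.1189, 0.2392]
tool_rot: [-3.141, 0.0, 1.462]
force: [-0.4, 0.7, -0.6]
grip_width: 0.0188
finger_force: 58.9
```

jog_arm --pt "-0.85 0.23 0 0 0" --pt "-0.85 0.23 0 0 0" --pt "-0.85 0.23 0 0 0" --pt "-0.85 0.23 0 0 0" --pt "-0.85 0.23 0 0 0" --pt "-0.85 0.23 0 0 0" --pt "0 0 0 1 0" --pt "0 0 0 1 0" --pt "0 0 0 1 0" --pt "0 0 0 1 0" --pt "0 0 0 1 0" --pt "0 0 0 1 0"

```text
clock: 18.1
position: [0.528, -0.2744, 0.2391]
tool_rot: [-3.141, 0.0, 0.979]
force: [0.4, -0.1, -0.2]
grip_width: 0.0193
finger_force: 58.9
```

jog_arm --pt "0 0 0 1 0" --pt "0 0 0 1 0" --pt "0 0 0 1 0" --pt "0 0 0 1 0" --pt "0 0 0 1 0" --pt "0 0 0 1 0" --pt "0 0 0 1 0" --pt "0 0 0 1 0" --pt "0 0 0 1 0" --pt "0 0 0 1 0" --pt "0 0 0 1 0" --pt "0 0 0 1 0"

```text
clock: 19.3
position: [0.5281, -0.2743, 0.2392]
tool_rot: [3.141, 0.0, 0.019]
force: [-0.5, -0.1, -1.3]
grip_width: 0.019
finger_force: 58.9
```

jog_arm --pt "0 0 0 1 0" --pt "0 0 0 1 0" --pt "0 0 0 0.7 0" --pt "0 0 0 0 0" --pt "0 0 0 0 0"

```text
clock: 19.8
position: [0.5282, -0.2741, 0.2391]
tool_rot: [3.141, 0.0, -0.192]
force: [-1.4, -0.1, -0.8]
grip_width: 0.0194
finger_force: 58.9
```

jog_arm --pt "0.04 0.06 0.4 0 0" --pt "0 0 0.6 0 0" --pt "0 0 0.6 0 0" --pt "0 0 0.6 0 0" --pt "0 0 0.4 0 0" --pt "0 0 0.3 0 0" --pt "0 0 0.2 0 0" --pt "0 0 0.2 0 0" --pt "0 0 0.15 0 0" --pt "0 0 0.12 0 0" --pt "0 0 0 0 0"

```text
clock: 20.9
position: [0.5292, -0.2758, 0.1318]
tool_rot: [-3.142, 0.0, -0.194]
force: [0.1, 0.5, -0.4]
grip_width: 0.0192
finger_force: 58.9
```

jog_arm --pt "0 0 0.04 0 0" --pt "0 0 0 0 0" --pt "0 0 0 0 0.3" --pt "0 0 0 0 1" --pt "0 0 0 0 1" --pt "0 0 0 0 1" --pt "0 0 0 0 1"

```text
clock: 21.6
position: [0.5293, -0.2758, 0.1308]
tool_rot: [3.142, -0.0, -0.194]
force: [0.4, 0.8, 0.5]
grip_width: 0.0819
finger_force: 0.0
```

jog_arm --pt "0 0 -0.5 0 1" --pt "0 0 -0.6 0 1" --pt "0 0 -0.7 0 1" --pt "0 0 -0.8 0 1" --pt "0 0 0 0 1"

```text
clock: 22.1
position: [0.5301, -0.2769, 0.2125]
tool_rot: [3.141, -0.004, -0.194]
force: [-0.3, -0.4, -0.2]
grip_width: 0.0853
finger_force: 0.0
```

```bash
python3 - <<'E'
from h import *
f=grab('wrist','w5');print(f['s']['position'],f['s']['tool_rot'])
m=cv2.inRange(cv2.cvtColor(f['pixels'],cv2.COLOR_RGB2HSV),(50,100,40),(75,255,255))
n,l,st,c=cv2.connectedComponentsWithStats(m);i=1+st[1:,4].argmax();print('now',c[i],st[i])
d=load('w1');print('predicted centre of start handle',w2px(f,[.5287,-.2756,.156]))
r=cv2.minAreaRect(np.argwhere(l==i)[:,::-1].astype(np.float32));print(r)
P=np.array([px2w(f,*q,.156)[:2] for q in cv2.boxPoints(r)]);print(P.mean(0))
print([np.linalg.norm(P[k]-P[k-1]) for k in range(4)])
E
```

```text
[ 0.5300686  -0.27693532  0.21247966] [ 3.1405178  -0.00411584 -0.19403737]
now [258.38497244 196.64490862] [ 244  136   29  124 3447]
predicted centre of start handle [257.89657517 201.71524435]
((257.9999694824219, 197.49996948242188), (122.99998474121094, 27.999996185302734), 90.0)
[ 0.52933427 -0.27580781]
[np.float64(0.0986457183399102), np.float64(0.020383493712744068), np.float64(0.09866252194095268), np.float64(0.02276349162686095)]
```

View pics/w5.png

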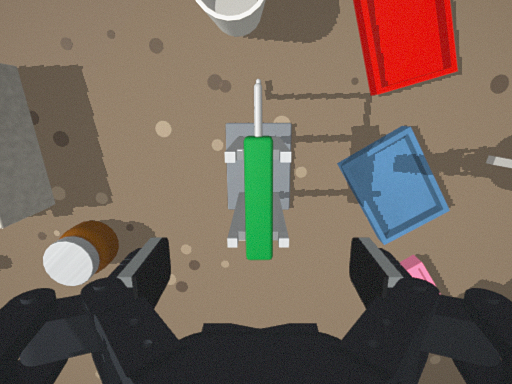

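The hook lies in both notches at the starting place; the handle's centre has moved less than 1 mm. Next is the nozzle.

jog_arm --pt "0 0 0 -1 1" --pt "0 0 0 -1 1" --pt "0 0 0 -1 1" --pt "0 0 0 -1 1" --pt "0 0 0 -1 1" --pt "0 0 0 -1 1" --pt "0 0 0 -1 1" --pt "0 0 0 -1 1" --pt "0 0 0 -1 1" --pt "0 0 0 -1 1" --pt "0 0 0 -1 1" --pt "0 0 0 -1 1"

```text
clock: 23.35
position: [0.5289, -0.2757, 0.2086]
tool_rot: [-3.141, 0.0, 0.77]
force: [0.2, 0.2, 0.9]
grip_width: 0.0856
finger_force: 0.0
```

jog_arm --pt "0 0 0 -1 0.7" --pt "0 0 0 -1 0.7" --pt "0 0 0 -1 0.7" --pt "0 0 0 -1 0.7" --pt "0 0 0 -1 0.7" --pt "0 0 0 -1 0.7" --pt "0 0 0 -1 0.7" --pt "0 0 0 -1 0.7" --pt "0 0 0 -1 0.7" --pt "0 0 0 -1 0.7" --pt "0 0 0 -1 0.7" --pt "0 0 0 -1 0.7"

```text
clock: 24.55
position: [0.5289, -0.2758, 0.2086]
tool_rot: [-3.141, -0.0, 1.729]
force: [0.6, 0.6, 0.5]
grip_width: 0.0598
finger_force: 0.0
```

jog_arm --pt "0 0 0 -1 0.7" --pt "0 0 0 -1 0.7" --pt "0 0 0 -0.3 0.7" --pt "0.94 0.18 0 0 0.7" --pt "0.94 0.18 0 0 0.7" --pt "0.94 0.18 0 0 0.7" --pt "0.94 0.18 0 0 0.7" --pt "0.94 0.18 0 0 0.7" --pt "0.94 0.18 0 0 0.7" --pt "0.94 0.18 0 0 0.7" --pt "0.94 0.18 0 0 0.7" --pt "0.94 0.18 0 0 0.7"

```text
clock: 25.75
position: [0.49, -0.0193, 0.2088]
tool_rot: [-3.141, -0.0, 1.909]
force: [0.2, 0.3, 0.2]
grip_width: 0.06
finger_force: 0.0
```

jog_arm --pt "0.94 0.18 0 0 0.7" --pt "0.94 0.18 0 0 0.7" --pt "0.94 0.18 0 0 0.7" --pt "0.94 0.18 0 0 0.7" --pt "0 0 0 0 0.7" --pt "0 0 0 0 0.7"

```text
clock: 26.35
position: [0.4731, 0.0933, 0.2087]
tool_rot: [-3.141, 0.0, 1.91]
force: [0.2, 0.0, -0.4]
grip_width: 0.0597
finger_force: 0.0
```

```bash
cat > noz.py <<'E'
from h import *
import sys
f=grab('wrist',sys.argv[1]);s=f['s'];print(s['position'],s['tool_rot'])
hsv=cv2.cvtColor(f['pixels'],cv2.COLOR_RGB2HSV);m=cv2.inRange(hsv,(5,180,120),(20,255,255))
n,l,st,c=cv2.connectedComponentsWithStats(m)
for i in range(1,n):
  if st[i,4]>30:
    p=px2w(f,*c[i],.028);print(c[i],st[i],p,'tool units',R.from_euler('xyz',s['tool_rot']).as_matrix().T@(p-s['position'])/.03)
E
python3 noz.py w6
```

```text
[0.4731465  0.09334172 0.2087231 ] [-3.14126827e+00  1.58702255e-04  1.91033774e+00]
[264.92105263 144.5       ] [259 138  13  14 152] [0.46972198 0.12129943 0.028     ] tool units [0.91769225 0.20470205 6.02389163]
[228.22058824 248.57843137] [202 238  46  32 408] [ 0.47013171 -0.01670225  0.028     ] tool units [-3.42428395 -1.31449029  6.02507351]
```

jog_arm --pt "0.46 0.1 0 0 0.7" --pt "0.46 0.1 0 0 0.7" --pt "0 0 0.9 0 0.7" --pt "0 0 0.9 0 0.7" --pt "0 0 0.9 0 0.7" --pt "0 0 0.9 0 0.7" --pt "0 0 0 0 0.7" --pt "0 0 0 0 0.7"

```text
clock: 27.2
position: [0.4699, 0.1209, 0.1012]
tool_rot: [-3.141, 0.0, 1.909]
force: [-0.8, 0.5, 0.2]
grip_width: 0.0595
finger_force: 0.0
```

```bash
python3 noz.py w7
```

```text
[0.46990433 0.12090058 0.10123858] [-3.14096685e+00  2.58391952e-04  1.90944446e+00]
[259.70446735 192.34020619] [250 183  20  19 291] [0.46988853 0.12136162 0.028     ] tool units [0.01530084 0.00613648 2.4412788 ]
[211.44843049 315.17040359] [191 300  42  33 669] [ 0.46697178 -0.00488171  0.028     ] tool units [-3.92150945 -1.48355179  2.44322829]
```

Centred. Down .097 (3.24 units), then grip.

jog_arm --pt "0 0 0.7 0 0.7" --pt "0 0 0.8 0 0.7" --pt "0 0 0.8 0 0.7" --pt "0 0 0.6 0 0.7" --pt "0 0 0.3 0 0.7" --pt "0 0 0 0 0.7" --pt "0 0 0 0 0" --pt "0 0 0 0 0" --pt "0 0 0 0 0" --pt "0 0 0 0 0" --pt "0 0 0 0 0" --newtons 30

```text
clock: 28.35
position: [0.4723, 0.1219, 0.0069]
tool_rot: [3.136, -0.0, 1.91]
force: [0.9, 0.2, 32.9]
grip_width: 0.0089
finger_force: 35.6
```

Opening 9 mm instead of about 21 mm, with 33 N upward: something is wrong, so I'll look.

```bash
python3 - <<'E'
from h import *
g=grab('side','s8');w=grab('wrist','w8')
print(w2px(g,[.47,.122,.014]))
u,v=w2px(g,[.47,.122,.03]).astype(int)
a=cv2.resize(g['pixels'][max(v-50,0):v+50,max(u-50,0):u+50,::-1],(384,384),interpolation=cv2.INTER_CUBIC)
b=cv2.resize(w['pixels'][100:300,160:360,::-1],(384,384))
cv2.imwrite('pics/m8.png',np.hstack([a,b]))
E
```

```text
[202.88865134 191.69890583]
```

View pics/m8.png

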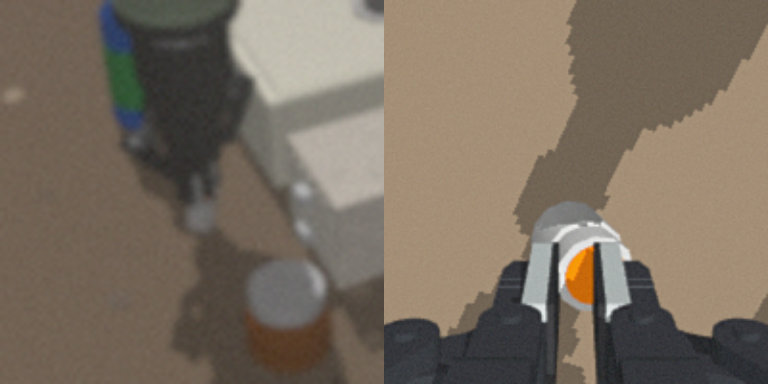

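The dot is centred near (267,243) with the finger tips partly over it. The nozzle seems to stand upright with the tips pressing on its top edge, so the tips are higher than I assumed at this opening. I'll release and re-measure.

jog_arm --pt "0 0 0 0 0.7" --pt "0 0 0 0 0.7" --pt "0 0 0 0 0.7" --pt "0 0 0 0 0.7"

```text
clock: 28.85
position: [0.4697, 0.1213, 0.005]
tool_rot: [3.142, -0.0, 1.91]
force: [-0.2, 0.3, 0.4]
grip_width: 0.0602
finger_force: 0.0
```

```bash
python3 - <<'E'
from h import *
s=bot.observe();print(s['force'],s['position'])
f=load('w8');g=grab('wrist','w9')
for q in(f,g):
    hsv=cv2.cvtColor(q['pixels'],cv2.COLOR_RGB2HSV);m=cv2.inRange(hsv,(5,180,120),(20,255,255));m[290:]=0
    n,l,st,c=cv2.connectedComponentsWithStats(m);i=1+st[1:,4].argmax();p=px2w(q,*c[i],.028);s=q['s']
    print(c[i],st[i],p,R.from_euler('xyz',s['tool_rot']).as_matrix().T@(p-s['position'])*1000)
b=lambda q:cv2.resize(q['pixels'][130:330,130:390,::-1],(390,300))
cv2.imwrite('pics/m9.png',cv2.resize(g['pixels'][150:330,140:380,::-1],(800,600)))
E
```

```text
[-0.15276916  0.25275059  0.41446958] [0.46974458 0.12129706 0.00496332]
[262.60252366 243.58359621] [255 229  14  29 317] [0.47422333 0.12137213 0.028     ] [ -1.12879366   1.70370669 -21.13421121]
[290.68835616 244.86472603] [279 230  25  31 584] [0.48527065 0.12577444 0.028     ] [ -0.95062216  16.13227376 -23.03563538]
```

View pics/m9.png

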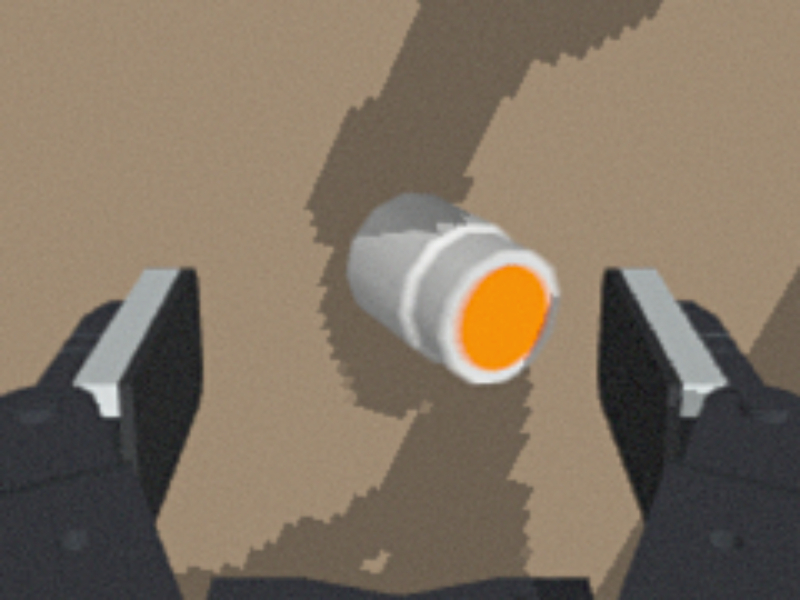

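The picture shows the nozzle tipped over towards the right finger: top face at (500,318) in the panel, foot at (410,255). The finger tips sit clearly higher than the nominal TCP, so the pads caught only its top edge. I'll check whether it's at rest, and how it lies.

```bash
cat > ell.py <<'E'
from h import *
import sys
g=grab('wrist',sys.argv[1]);s=g['s'];print(s['clock'],s['position'],s['tool_rot'],s['force'],s['grip_width'])
m=cv2.inRange(cv2.cvtColor(g['pixels'],cv2.COLOR_RGB2HSV),(5,180,120),(20,255,255));m[295:]=0
cs=sorted(cv2.findContours(m,0,1)[0],key=cv2.contourArea)[-2:]
for c in cs:
  if cv2.contourArea(c)>40:
    e=cv2.fitEllipse(c);print('ellipse',np.round(e[0],1),np.round(e[1],1),round(e[2]))
    for z in(.012,.02,.028):
        p=px2w(g,*e[0],z);print(z,p.round(4),(R.from_euler('xyz',s['tool_rot']).as_matrix().T@(p-s['position'])*1000).round(1))
E
python3 ell.py w10; python3 ell.py w11|tail -5
```

```text
28.9 [0.46970919 0.12123313 0.00487129] [-3.14149103e+00  7.06575203e-06  1.91043836e+00] [ 0.54174007  0.89166065 -1.26087377] 0.060070594361852026
ellipse [274.5 245.2] [22.3 28.8] 22
0.012 [0.4808 0.1159 0.012 ] [-8.7  8.7 -7.1]
0.02 [0.4791 0.1194 0.02  ] [ -4.9   8.2 -15.1]
0.028 [0.4774 0.1228 0.028 ] [ -1.1   7.8 -23.1]
28.95 [0.46967684 0.12121313 0.00479377] [-3.14137310e+00  2.93897416e-05  1.91040876e+00] [0.68079977 0.44069851 0.23660869] 0.05975889116561092
ellipse [251.8 244.3] [28.8 31.6] 114
0.012 [0.4683 0.1121 0.012 ] [-8.1 -4.4 -7.2]
0.02 [0.4672 0.1158 0.02  ] [ -4.3  -4.1 -15.2]
0.028 [0.4662 0.1194 0.028 ] [ -0.6  -3.9 -23.2]
```

It was mid-rock and is swinging back upright, so I'll let it settle.

jog_arm --pt "0 0 0 0 0.7" --pt "0 0 0 0 0.7" --pt "0 0 0 0 0.7" --pt "0 0 0 0 0.7" --pt "0 0 0 0 0.7" --pt "0 0 0 0 0.7"

```text
clock: 29.6
position: [0.4698, 0.1212, 0.0048]
tool_rot: [-3.142, 0.0, 1.91]
force: [-0.3, -0.3, 0.4]
grip_width: 0.0598
finger_force: 0.0
```

```bash
python3 ell.py w12; python3 ell.py w13|grep ell
```

```text
29.6 [0.46977901 0.12122017 0.0048081 ] [-3.14158928e+00  3.46512038e-06  1.91030991e+00] [-0.321687   -0.32368445  0.36592141] 0.05977163971886529
ellipse [258.7 243.3] [29.1 31.4] 92
0.012 [0.4719 0.114  0.012 ] [-7.5 -0.4 -7.2]
0.02 [0.4707 0.1175 0.02  ] [ -3.8  -0.4 -15.2]
0.028 [0.4695 0.1211 0.028 ] [ -0.   -0.3 -23.2]
ellipse [258.7 243.3] [29.  31.5] 91
```

Standing upright again, and centred. I'll lower in small guarded steps.

jog_arm --pt "0 0 0.1 0 0.7" --pt "0 0 0.1 0 0.7" --pt "0 0 0 0 0.7"

```text
clock: 30.0
position: [0.4695, 0.1211, -0.0017]
tool_rot: [-3.141, 0.0, 1.91]
force: [0.1, -0.3, -1.0]
grip_width: 0.0596
finger_force: 0.0
```

jog_arm --pt "0 0 0.1 0 0.7" --pt "0 0 0 0 0.7"

```text
clock: 30.2
position: [0.4696, 0.1212, -0.0045]
tool_rot: [-3.141, -0.0, 1.91]
force: [-0.5, 0.5, 0.3]
grip_width: 0.0598
finger_force: 0.0
```

jog_arm --pt "0 0 0.1 0 0.7" --pt "0 0 0 0 0.7"

```text
clock: 30.4
position: [0.4696, 0.1212, -0.0075]
tool_rot: [-3.141, -0.0, 1.91]
force: [-0.6, -0.1, 0.0]
grip_width: 0.0597
finger_force: 0.0
```

jog_arm --pt "0 0 0.1 0 0.7" --pt "0 0 0 0 0.7"

```text
clock: 30.6
position: [0.4696, 0.1212, -0.0105]
tool_rot: [-3.141, -0.0, 1.91]
force: [-0.6, -0.1, 0.0]
grip_width: 0.0595
finger_force: 0.0
```

jog_arm --pt "0 0 0.1 0 0.7" --pt "0 0 0 0 0.7"

```text
clock: 30.8
position: [0.4696, 0.1212, -0.0135]
tool_rot: [-3.141, 0.0, 1.91]
force: [-0.0, -0.3, 0.0]
grip_width: 0.0597
finger_force: 0.0
```

```bash
python3 ell.py w14|tail -2
```

```text
0.02 [0.4709 0.117  0.02  ] [ -4.4  -0.2 -33.5]
0.028 [0.4695 0.1211 0.028 ] [ -0.1  -0.2 -41.5]
```

Still free at TCP -13.5 mm, so the tips really are higher than nominal. Closing now.

jog_arm --pt "0 0 0 0 0.5" --pt "0 0 0 0 0.4" --pt "0 0 0 0 0.2" --pt "0 0 0 0 0" --pt "0 0 0 0 0" --pt "0 0 0 0 0" --newtons 30

```text
clock: 31.45
position: [0.4699, 0.1213, -0.013]
tool_rot: [3.141, -0.0, 1.91]
force: [-1.1, 0.1, 5.5]
grip_width: 0.0215
finger_force: 29.2
```

jog_arm --pt "0 0 -0.3 0 0" --pt "0 0 -0.6 0 0" --pt "0 0 -0.9 0 0" --pt "0 0 -0.9 0 0" --pt "0 0 -0.9 0 0" --pt "0 0 -0.9 0 0" --pt "0 0 -0.9 0 0" --pt "0 0 -0.9 0 0" --pt "0 0 -0.8 0 0" --pt "0 0 0 0 0"

```text
clock: 32.45
position: [0.4709, 0.1215, 0.2029]
tool_rot: [3.137, -0.001, 1.91]
force: [-0.2, -0.0, -1.6]
grip_width: 0.0217
finger_force: 29.5
```

jog_arm --pt "-0.45 -0.15 0 0 0" --pt "-0.88 -0.31 0 0 0" --pt "-0.88 -0.31 0 0 0" --pt "-0.88 -0.31 0 0 0" --pt "-0.88 -0.31 0 0 0" --pt "-0.88 -0.31 0 0 0" --pt "-0.88 -0.31 0 0 0" --pt "-0.88 -0.31 0 0 0" --pt "-0.88 -0.31 0 0 0" --pt "-0.88 -0.31 0 0 0"

```text
clock: 33.45
position: [0.4691, -0.1468, 0.1991]
tool_rot: [-3.14, -0.0, 1.91]
force: [0.2, -0.7, -1.4]
grip_width: 0.0215
finger_force: 29.5
```

jog_arm --pt "-0.88 -0.31 0 0 0" --pt "-0.88 -0.31 0 0 0" --pt "-0.88 -0.31 0 0 0" --pt "-0.88 -0.31 0 0 0" --pt "-0.88 -0.31 0 0 0" --pt "-0.88 -0.31 0 0 0" --pt "-0.88 -0.31 0 0 0" --pt "-0.88 -0.31 0 0 0" --pt "-0.88 -0.31 0 0 0" --pt "-0.88 -0.31 0 0 0" --pt "0 0 0 0 0" --pt "0 0 0 0 0"

```text
clock: 34.65
position: [0.469, -0.4254, 0.1988]
tool_rot: [-3.14, -0.001, 1.909]
force: [0.9, -0.6, -1.2]
grip_width: 0.0217
finger_force: 29.5
```

```bash
python3 - <<'E'
from h import *
s=bot.observe();print(s['position'],s['tool_rot'],s['grip_width'],s['finger_force'])
for name in('top0','w5'):
    f=load(name)
    m=cv2.inRange(cv2.cvtColor(f['pixels'],cv2.COLOR_RGB2HSV),(98,80,40),(115,200,255))
    m=cv2.morphologyEx(m,cv2.MORPH_CLOSE,np.ones((5,5)))
    c=max((c for c in cv2.findContours(m,0,1)[0] if cv2.boundingRect(c)[0]>300),key=cv2.contourArea)
    r=cv2.minAreaRect(c);P=np.array([px2w(f,*q,.022)[:2] for q in cv2.boxPoints(r)])
    d=[P[k]-P[k-1] for k in range(4)];print(name,P.mean(0),[(np.linalg.norm(x).round(3),np.arctan2(x[1],x[0]).round(2)) for x in d])
    print((R.from_euler('xyz',s['tool_rot']).as_matrix().T@(np.r_[P.mean(0),0]-s['position']))/.03)
E
python3 ell.py w15
```

```text
[ 0.46900436 -0.42543708  0.19875591] [-3.14026343e+00 -1.33086326e-03  1.90857921e+00] 0.021709268336788923 29.509176313877106
top0 [ 0.46972147 -0.43373016] [(np.float64(0.119), np.float64(0.35)), (np.float64(0.094), np.float64(-1.2)), (np.float64(0.12), np.float64(-2.79)), (np.float64(0.093), np.float64(1.94))]
[-0.27755364 -0.06025076  6.6249195 ]
w5 [ 0.47563653 -0.43584934] [(np.float64(0.129), np.float64(0.35)), (np.float64(0.092), np.float64(-1.25)), (np.float64(0.125), np.float64(-2.73)), (np.float64(0.099), np.float64(1.94))]
[-0.40954219  0.102366    6.62452768]
34.65 [ 0.46900436 -0.42543708  0.19875591] [-3.14026343e+00 -1.33086326e-03  1.90857921e+00] [ 0.89270171 -0.63698431 -1.2155023 ] 0.021709268336788923
ellipse [259.6 260. ] [32.5 35.8] 90
0.012 [ 0.5091 -0.5402  0.012 ] [-1.218e+02  1.000e-01  1.866e+02]
0.02 [ 0.5077 -0.5361  0.02  ] [-1.175e+02  1.000e-01  1.786e+02]
0.028 [ 0.5063 -0.5321  0.028 ] [-1.132e+02  1.000e-01  1.706e+02]
```

jog_arm --pt "-0.3 0 0.5 0 0" --pt "0 0 0.8 0 0" --pt "0 0 0.8 0 0" --pt "0 0 0.8 0 0" --pt "0 0 0.8 0 0" --pt "0 0 0.8 0 0" --pt "0 0 0.7 0 0" --pt "0 0 0.6 0 0" --pt "0 0 0.5 0 0" --pt "0 0 0.2 0 0" --pt "0 0 0 0 0"

```text
clock: 35.8
position: [0.4732, -0.4329, 0.004]
tool_rot: [-3.141, -0.001, 1.911]
force: [-0.3, -0.6, -0.2]
grip_width: 0.0216
finger_force: 29.5
```

jog_arm --pt "0 0 0.1 0 0" --pt "0 0 0.1 0 0" --pt "0 0 0 0 0"

```text
clock: 36.1
position: [0.4736, -0.4333, -0.0011]
tool_rot: [3.141, 0.0, 1.91]
force: [0.4, 0.2, -0.8]
grip_width: 0.0216
finger_force: 29.5
```

jog_arm --pt "0 0 0.08 0 0" --pt "0 0 0.08 0 0" --pt "0 0 0 0 0" --pt "0 0 0 0 0"

```text
clock: 36.5
position: [0.4734, -0.4333, -0.006]
tool_rot: [-3.142, -0.0, 1.91]
force: [0.3, -1.0, -1.0]
grip_width: 0.0212
finger_force: 29.5
```

jog_arm --pt "0 0 0.03 0 0" --pt "0 0 0.03 0 0" --pt "0 0 0 0 0"

```text
clock: 36.8
position: [0.4736, -0.4334, -0.007]
tool_rot: [3.141, 0.0, 1.91]
force: [-3.0, 2.7, 13.1]
grip_width: 0.0214
finger_force: 30.8
```

Contact with the dish floor. I'll release with a small opening, rise straight up, then check.

jog_arm --pt "0 0 -0.02 0 0" --pt "0 0 0 0 0.35" --pt "0 0 0 0 0.5" --pt "0 0 0 0 0.5" --pt "0 0 0 0 0.5" --pt "0 0 -0.3 0 0.5" --pt "0 0 -0.6 0 0.5" --pt "0 0 -0.8 0 0.5" --pt "0 0 -0.8 0 0.5" --pt "0 0 -0.8 0 0.5" --pt "0 0 0 0 0.5" --pt "0 0 0 0 0.5"

```text
clock: 38.0
position: [0.4739, -0.4335, 0.0933]
tool_rot: [3.14, 0.001, 1.91]
force: [-1.1, -0.2, -0.3]
grip_width: 0.0427
finger_force: 0.0
```

```bash
python3 ell.py w16; python3 - <<'E'
from h import *
f=load('w16');p=px2w(f,*[0,0],.034)
m=cv2.inRange(cv2.cvtColor(f['pixels'],cv2.COLOR_RGB2HSV),(5,180,120),(20,255,255));m[295:]=0
c=max(cv2.findContours(m,0,1)[0],key=cv2.contourArea);e=cv2.fitEllipse(c);p=px2w(f,*e[0],.034)
d=p[:2]-[.4725,-.435];y=.345;print('nozzle in dish',d@[np.cos(y),np.sin(y)],d@[-np.sin(y),np.cos(y)])
a=load('top0');g=grab('top','t3');s0=load('side0') if False else load('s2')
h=grab('side','s3')
for n,c in(('jar',(.4675,-.0375,.062)),('cup',(.7044,-.2847,.09)),('handle',(.5287,-.2756,.156))):
    u,v=w2px(a,c).astype(int);D=np.abs(a['pixels'].astype(int)-g['pixels'])[v-18:v+19,u-18:u+19].max(2);print(n,(D>50).sum())
q=g['pixels'];m=cv2.inRange(cv2.cvtColor(q,cv2.COLOR_RGB2HSV),(50,150,40),(75,255,255))
for P in(a,g):
    m=cv2.inRange(cv2.cvtColor(P['pixels'],cv2.COLOR_RGB2HSV),(50,120,40),(75,255,255));m[:, :290]=0;m[:,360:]=0
    t=cv2.moments(m);print('green',t['m10']/t['m00'],t['m01']/t['m00'],t['m00']/255)
    m=cv2.inRange(cv2.cvtColor(P['pixels'],cv2.COLOR_RGB2HSV),(105,150,60),(120,255,255));m[:, 200:]=0
    t=cv2.moments(m);print('bottle',t['m10']/max(t['m00'],1),t['m01']/max(t['m00'],1),t['m00']/255)
E
```

```text
38.0 [ 0.47389819 -0.43347438  0.09327235] [3.14041011e+00 1.43575253e-03 1.91044517e+00] [-1.06732792 -0.16875343 -0.30835797] 0.04270509918709987
ellipse [259.1 197. ] [18.9 20.3] 88
0.012 [ 0.4757 -0.4393  0.012 ] [-5.9 -0.3 81.3]
0.02 [ 0.4749 -0.437   0.02  ] [-3.6 -0.3 73.3]
0.028 [ 0.4741 -0.4348  0.028 ] [-1.2 -0.3 65.3]
nozzle in dish 0.0016116433695494788 0.0013997598050413547
jar 0
cup 0
handle 2
green 327.13299232736574 173.7007672634271 391.0
bottle 99.9236276849642 188.54176610978521 419.0
green 327.4605597964377 173.7175572519084 393.0
bottle 99.9236276849642 188.54176610978521 419.0
```

The nozzle stands in the middle of the dish. The hook is back within 1 mm, and the bottle, jar and cup have not moved. I'll rise clear and hand in.

jog_arm --pt "0 0 -0.8 0 0.5" --pt "0 0 -0.8 0 0.5" --pt "0 0 -0.8 0 0.5" --pt "0 0 0 0 0.5" --pt "0 0 0 0 0.5"

```text
clock: 38.65
position: [0.4734, -0.4331, 0.1635]
tool_rot: [-3.142, -0.0, 1.91]
force: [-0.3, -0.5, 0.5]
grip_width: 0.0425
finger_force: 0.0
```

```bash
python3 -c "
from workcell import bot
print(bot.job_done())"
```

```text
the job is handed in; nothing more can be done
None
```

The job is handed in at 38.65 s with no verdict returned: the hook drew the nozzle out, the gripper's first grasp tipped it outside the gap (it rocked back upright), the second set it in the blue dish, the hook is back in its rest, and bottle, jar and cup had not moved in the last top picture.

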